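# Feel for the blind hole of a bottle puck and hold it hole-up

### The job

One of the two grey pucks lying on the rods of the pin gauge is needed to hold a small dropper bottle. Take either one, slide it along its rods against the pins at the ends to feel which end has the deep hole (push that end fully home over its pin, up to the post), then pick the puck up and turn it so that the deep hole faces straight up. Finish while still holding it in the gripper, still, well above everything on the table, and leave the other puck and the things around undisturbed.

Things in the scene. Friction and masses are not known exactly. Their poses are not given: they have to be found in the camera images.
- gauge: pin gauge fixed to the table: dark base plate 165 mm (x) by 204 mm (y), 10 mm thick, origin under its centre on the table. Two identical tracks run along its y axis at x = -55 and +55 mm. Each is two 8 mm steel rods 22 mm apart (outer edges 15 mm from the track's middle, tops 55 mm above the table) carrying one puck, axis 75 mm above the table; fingers have room beside it.
- track_0 (a point): middle of the track at gauge x = -55 mm, 75 mm above the table, on the line of the pins. A puck slides freely along the track's y axis (1 to 2 N). Pushed at a pin with its shallow end it stops with its centre 32 mm from here; with its deep end it goes on to the post, centre 52 mm from here.
- track_1 (a point): the same point of the other track, at gauge x = +55 mm
- post_0 (a point): where a pin meets its post, on track_0's +y end; all four ends are alike: aluminium post 36 mm wide (x), 14 mm thick, 88 mm high, inner face 82 mm from the track's middle; from it a fixed steel pin, 19 mm diameter, points 28 mm inward (tip 54 mm from the middle), at the height of the puck's axis.
- puck_a_center (a point): First puck: plain grey plastic cylinder, 44 mm diameter, 60 mm long, about 0.1 kg, lying on a track of the gauge. This point is its centre; its y axis runs along the cylinder. Both ends show the same 26 mm round mouth, but one hole is 34 mm deep (blind), the other only 8 mm. Which end is deep is not known: feel it on the pins. The two pucks may lie opposite ways round.
- puck_b_center (a point): Second puck: plain grey plastic cylinder, 44 mm diameter, 60 mm long, about 0.1 kg, lying on a track of the gauge. This point is its centre; its y axis runs along the cylinder. Both ends show the same 26 mm round mouth, but one hole is 34 mm deep (blind), the other only 8 mm. Which end is deep is not known: feel it on the pins. The two pucks may lie opposite ways round.
- puck_a: the first puck itself, origin at its centre (same point)
- puck_b: the second puck itself, origin at its centre (same point)
- steel_cup: bystander: steel measuring cup, 65 mm wide, 66 mm high, origin under its base
- dropper_1: bystander: small white dropper bottle with black top, 21 mm wide, 66 mm high, origin under its base
- marker: bystander: felt marker lying flat, 140 mm long, 14 mm thick, origin under its middle
- scraper: bystander: beige scraper lying flat, 115 x 56 x 9 mm, origin under its middle
Things that resemble listed ones, but are neither listed nor needed, are in the scene too. Leave any orange or yellow look-alike of the puck_b alone.

How it is judged:
By the outcome, as a careful person would: the job done as asked, in the order asked, and still so for the second after the job is handed in, while the arm keeps its last pose, push and grip.
It also fails if it takes over 45 s, if anything falls off the work surface, if the arm or the gripper's body presses on something with over 40 N, if the wrist force passes 120 N, or if a joint passes its speed limit or range.

### The arm

A 6-joint arm with a two-finger parallel gripper is mounted at the origin on a cart in front of the work surface, level with it; the furniture and walls round the work are solid. World frame = base frame: x ahead of the robot, y to its left, z up, the work surface at z = 0. Lengths are in mm, angles in degrees, forces in N, time in s.
With the tool pointing down it reaches from about 275 to 850 mm from the base axis. Payload 5.2 kg.
Tool frame: the origin (TCP) lies on the centre line of the jaws, within the pads' length; the fingertips stand 25 mm ahead of it and the grasp point (between the pads) lies 6 mm ahead of it; z points along the fingers, y is the line along which they close (so a half turn about z gives the same grasp; the last joint's range is limited). The gripper opens to 85 mm and grips with 20 to 120 N. Pads are 22 mm wide; open, the fingers measure 114 mm over their backs; the gripper's body (76 mm by 85 mm) begins 54 mm behind the grasp point. The pads swing forward as they close: fully open they stand 13 mm farther back than shut.
Start: joints at [64.412, 14.817, 87.949, -0, 77.235, -11.62], TCP at [132.743, 533.746, 256.31] pointing down, gripper open.
Joint ranges: [-179.93, 179.93], [-52.35, 119.4], [10.71, 147.94], [-69.91, 249.91], [12.55, 155.21], [-178.61, 178.61]. Speed limits (degrees/s): [147.25, 147.25, 180, 180, 180, 180].

### API

Orientations are given as a 3x3 rotation matrix whose columns are the frame's x, y, z axes.
In Python, from rig import manip, cams, workorder gives the robot as it stands.
- The arm moves only by the tool servo_tool, never from a script. Its argument "increments" is a list that holds one entry, the list of rows, each a list of 7 numbers: the opening, from 0 (shut) to 1 (fully open), then the shift along the tool's x, y, z in m, then the turn, a rotation vector about the tool's x, y, z in rad. In form: [[[fingers, x, y, z, ax, ay, az], ...]]. A call has 1 to 20 rows; each row shifts and turns the commanded pose from where the row before left it, along the tool's axes as they then stand; what a row does not reach is not made up. A row lasts 1/10 s, in which the tool goes at most 50 mm and 8.59 degrees, less where a joint would pass 70% of its speed; a pose out of reach is approached as far as the arm can. A call is refused whole if a number of a shift passes 0.05 or a number of a turn 0.15, either way. A call with a gripper value outside its range is refused whole. The fingers move at their own pace and stop on an object; the grip force is fixed at half the most. Time passes only in rows, so rows that do not move let the fingers close. It gives the time, the measured TCP pose, the force, the opening and the grip force at its end, in the units of the state.
- manip.get_state(): the state, without advancing time (a new reading comes with each control period).
- cams.snapshot(name): name is "side" or "top"; returns a dict with "frame" (384x512x3 uint8, blue, green, red), "mtx" (3x3 intrinsics, pixels), "origin" and "orientation" of the camera in the world. Camera axes: x right, y down, z forward; pixel columns grow to the right and rows downward; lengths in mm; the calibration is good to about 2 mm. A picture is of the moment at which its call begins. There is no depth.
- workorder.hand_in(): hands the job in; it is judged then, once.
The state is a dict: "time": time; "joint_pos": joint angles; "qd": joint speeds; "tau": joint torques, N m; "tool_pos": TCP position; "tool_rot": TCP orientation; "force": force on the tool from outside, world axes, zero at the start; "wrist_torque": the same for the moment, N m; "width": finger opening in mm; "gripper_force": force on a finger pad.
Only numpy, scipy, OpenCV 4.12 (cv2) and the standard library are available. Lean on these libraries where they do the work, as an engineer would, in place of code of your own. Each camera call takes 0.05 s, during which the arm holds its last target. There are 200 camera calls.

## Working session

There is one attempt and no reset: what is moved stays moved. The work goes in short steps, Python scripts to look and compute and a tool call to move; the robot and the scene stay as the last step left them, time stands still between calls to the robot, and variables do not carry over. Pictures are saved under pics/ and viewed, at most 10 in all, crops included, and the job is handed in when it is done.

Besides the shell and the picture viewer there is one more tool, called after "Request:" as name(argument=value, ...) on one line, values as JSON. servo_tool: Moves the arm, as the interface text tells. Its arguments: {"type":"object","properties":{"increments":{"type":"array"}},"required":["increments"]}

```bash
mkdir -p pics
python3 - <<'E'
from rig import manip,cams
import cv2,numpy as np
for n in("top","side"):
    s=cams.snapshot(n);cv2.imwrite(f"pics/{n}0.png",s["frame"]);np.savez(f"pics/{n}0.npz",**s)
    print(n,s["mtx"].tolist(),np.round(s["origin"],1),np.round(s["orientation"],3).tolist())
s=manip.get_state();print(s)
E
```

```text
top [[458.2805765153899, 0.0, 255.30373709699538], [0.0, 458.2805765153899, 192.41087800631], [0.0, 0.0, 1.0]] [ 411.6  111.4 1389.5] [[-0.026, -0.996, 0.088], [-0.999, 0.028, 0.021], [-0.023, -0.087, -0.996]]
side [[375.12176959082507, 0.0, 254.9712437101455], [0.0, 375.12176959082507, 200.0252616472115], [0.0, 0.0, 1.0]] [  95.6 -506.3  550.1] [[0.831, -0.31, 0.463], [-0.557, -0.449, 0.699], [-0.008, -0.838, -0.546]]
{'time': 0.1, 'joint_pos': array([ 6.44118625e+01,  1.48550594e+01,  8.80029757e+01,  1.45895749e-04,
        7.72345467e+01, -1.16208323e+01]), 'qd': array([-0.02739523, -0.03039321, -0.20665703, -0.01388039,  0.10780423,
       -0.01101733]), 'tau': array([ 3.56300559e-03, -4.46972537e+01, -2.91244018e+01,  8.41924759e-06,
        6.27908885e-03, -5.20700965e-06]), 'tool_pos': array([132.55684635, 533.35788168, 255.570845  ]), 'tool_rot': array([[-9.70433366e-01,  2.41368169e-01, -7.00126128e-04],
       [ 2.41368961e-01,  9.70432328e-01, -1.45630269e-03],
       [ 3.27919915e-04, -1.58223344e-03, -9.99998695e-01]]), 'force': array([-0.32478501, -0.02566597,  0.44760699]), 'wrist_torque': array([-0.02751323, -0.02548653,  0.01281721]), 'gripper_force': 0.0, 'width': 85.56894339462984}
```

View pics/top0.png

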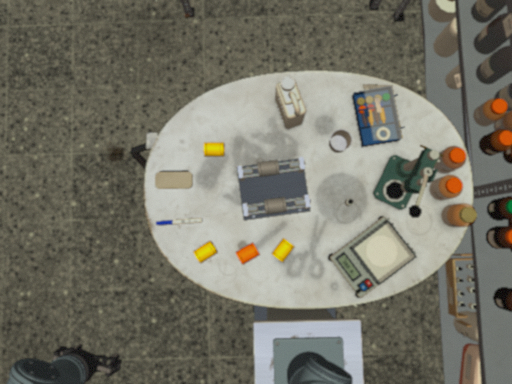

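View pics/side0.png

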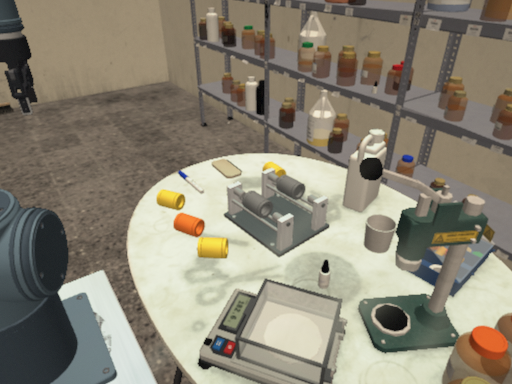

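The top view shows the gauge at about (274,188), with grey pucks at about (268,168) and (276,206). The look-alikes are yellow at (214,149), (205,252) and (283,250), and orange at (247,253). The grey pucks on the rods are the ones I want. The near one at (276,206) is my candidate, and I'll check it in a crop.

```bash
cat > h.py <<'E'
import numpy as np,cv2
def ray(s,u,v,z):
    d=s["orientation"]@np.linalg.inv(s["mtx"])@np.array([u,v,1.]);o=s["origin"]
    return o+d*(z-o[2])/d[2]
def proj(s,p):
    c=s["orientation"].T@(np.asarray(p,float)-s["origin"]);q=s["mtx"]@c;return q[:2]/q[2]
E
python3 - <<'E'
import cv2
a=cv2.imread("pics/top0.png")[148:228,228:320];cv2.imwrite("pics/c1.png",cv2.resize(a,None,fx=7,fy=7,interpolation=cv2.INTER_CUBIC))
E
```

```text
(no output)
```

View pics/c1.png

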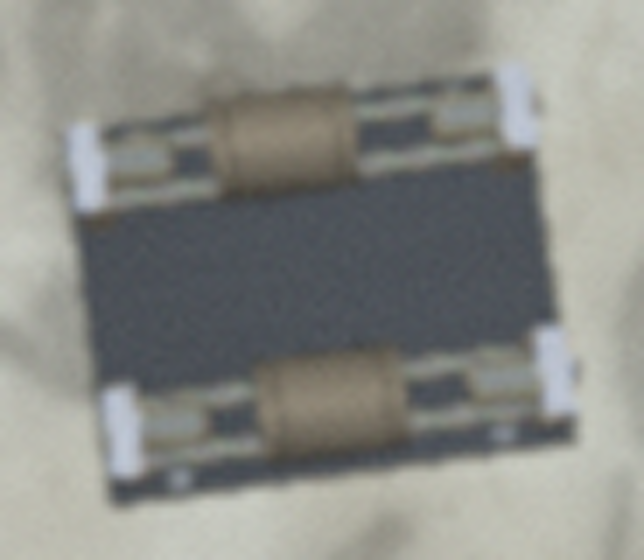

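The crop shows two plain grey pucks on the two tracks, at crop (285,138) and (333,400). The four post tops are at (87,168), (517,107), (124,430) and (555,370).

Run:
```python
import numpy as np;from h import *
s=dict(np.load("pics/top0.npz"));
f=lambda u,v,z:ray(s,228+(u+.5)/7-.5,148+(v+.5)/7-.5,z)
P={k:f(*k,88) for k in[(87,168),(517,107),(124,430),(555,370)]}
for k,p in P.items():print(k,p.round(1))
L1,R1,L0,R0=P.values()
for l,r in((L1,R1),(L0,R0)):
    d=l-r;print("mid",((l+r)/2).round(1),"len",np.linalg.norm(d).round(1),"angle",np.degrees(np.arctan2(d[1],d[0])).round(2))
print("sep",np.linalg.norm(L1-L0),np.linalg.norm(R1-R0))
for n,c,m in(("far",(285,138),(L1+R1)/2),("near",(333,400),(L0+R0)/2)):
    p=f(*c,93);print(n,p.round(1),(p-m).round(1))
t=dict(np.load("pics/side0.npz"))
for p in P.values():print(proj(t,p).round(1))
from rig import manip
print(manip.get_state()["tool_rot"].round(3).tolist())
```

```text
(87, 168) [587.9 181.   88. ]
(517, 107) [607.9   4.5  88. ]
(124, 430) [480.2 168.4  88. ]
(555, 370) [499.8  -7.1  88. ]
mid [597.9  92.8  88. ] len 177.6 angle 96.46
mid [490.   80.7  88. ] len 176.6 angle 96.37
sep 108.42823329998464 108.73083068184577
far [597.2  99.7  93. ] [-0.7  6.9  5. ]
near [489.8  83.4  93. ] [-0.2  2.7  5. ]
[266.7 171.1]
[319.2 199.6]
[233.1 185.5]
[284.3 218. ]
[[-0.97, 0.241, -0.001], [0.241, 0.97, -0.001], [0.0, -0.002, -1.0]]
```

Request:
servo_tool(increments=[[[1,-0.0325,-0.025,0.004,0,0,0],[1,-0.0325,-0.025,0.004,0,0,0],[1,-0.0325,-0.025,0.004,0,0,0],[1,-0.0325,-0.025,0.004,0,0,0],[1,-0.0325,-0.025,0.004,0,0,0],[1,-0.0325,-0.025,0.004,0,0,0],[1,-0.0325,-0.025,0.004,0,0,0],[1,-0.0325,-0.025,0.004,0,0,0],[1,-0.0325,-0.025,0.004,0,0,0],[1,-0.0325,-0.025,0.004,0,0,0],[1,-0.0325,-0.025,0.004,0,0,0],[1,-0.0325,-0.025,0.004,0,0,0],[1,-0.0325,-0.025,0.004,0,0,0],[1,-0.0325,-0.025,0.004,0,0,0]]])

```text
time: 1.5
tool_pos: [490.4, 82.7, 199.9]
tool_rot: [[-0.97, 0.242, -0.001], [0.242, 0.97, 0.0], [0.001, 0.0, -1.0]]
force: [0.4, -0.3, 0.2]
width: 85.1
gripper_force: 0.0
```

Request:
servo_tool(increments=[[[1,0,0,0,0,0,0.136],[1,0,0,0,0,0,0.136],[1,0,0,0,0,0,0.136],[1,0,0,0,0,0,0.136],[1,0,0,0,0,0,0.136],[1,0,0,0,0,0,0.136],[1,0,0,0,0,0,0.136],[1,0,0,0,0,0,0.136],[1,0,0,0,0,0,0.136],[1,0,0,0,0,0,0]]])

```text
time: 2.5
tool_pos: [489.5, 84.3, 199.9]
tool_rot: [[-0.102, 0.995, -0.001], [0.995, 0.102, 0.0], [0.0, -0.001, -1.0]]
force: [-1.2, -0.3, -0.2]
width: 85.3
gripper_force: 0.0
```

Run:
```python
from rig import cams
import cv2,numpy as np
from h import *
s=cams.snapshot("side");cv2.imwrite("pics/c2.png",cv2.resize(s["frame"][100:260,180:360],None,fx=4,fy=4,interpolation=cv2.INTER_CUBIC))
for d in(-30,30): 
    p=np.array([489.8-.111*(3+d)+.0,83.4+d*.994,75]);print(((proj(s,p)-[180,100])*4).round())
print(((proj(s,[489.5,84.3,175])-[180,100])*4).round())
```

```text
[340. 443.]
[271. 398.]
[302. 263.]
```

View pics/c2.png

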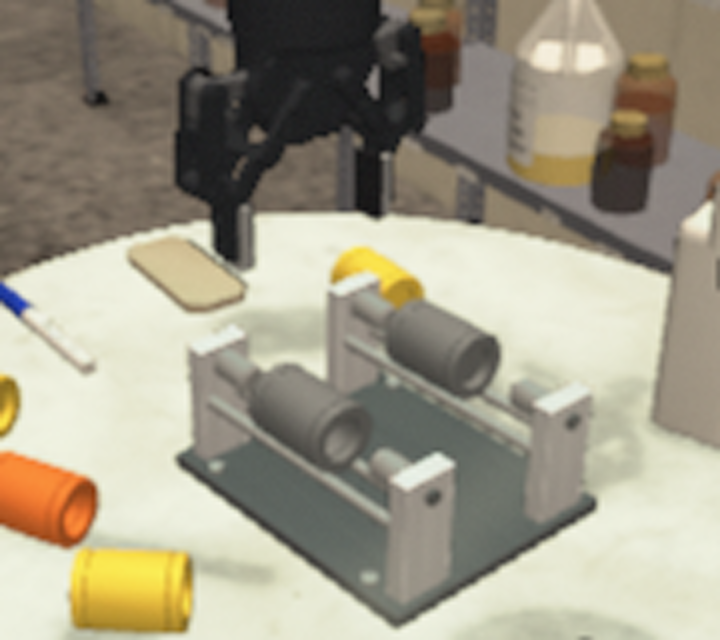

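The puck's ends in the side crop, about (343,438) and (272,395), match the prediction, and the open jaws straddle it. I'll descend and grip.

Request:
servo_tool(increments=[[[1,0,0,0.024,0,0,0],[1,0,0,0.024,0,0,0],[1,0,0,0.024,0,0,0],[1,0,0,0.024,0,0,0],[1,0,0,0.022,0,0,0],[1,0,0,0,0,0,0],[1,0,0,0,0,0,0]]])

```text
time: 3.25
tool_pos: [489.7, 84.3, 82.4]
tool_rot: [[-0.105, 0.994, -0.001], [0.994, 0.105, 0.0], [0.0, -0.001, -1.0]]
force: [0.2, -0.7, -0.4]
width: 85.2
gripper_force: 0.0
```

Request:
servo_tool(increments=[[[0,0,0,0,0,0,0],[0,0,0,0,0,0,0],[0,0,0,0,0,0,0],[0,0,0,0,0,0,0],[0,0,0,0,0,0,0],[0,0,0,0,0,0,0],[0,0,0,0,0,0,0],[0,0,0,0,0,0,0],[0,0,0,0,0,0,0],[0,0,0,0,0,0,0]]])

```text
time: 4.25
tool_pos: [490.9, 84.2, 83.6]
tool_rot: [[-0.103, 0.995, 0.003], [0.995, 0.103, -0.0], [-0.0, 0.003, -1.0]]
force: [0.1, -0.1, 5.9]
width: 41.6
gripper_force: 60.5
```

Request:
servo_tool(increments=[[[0,0.006,0,0,0,0,0],[0,0.006,0,0,0,0,0],[0,0.006,0,0,0,0,0],[0,0.004,0,0,0,0,0],[0,0,0,0,0,0,0],[0,0,0,0,0,0,0]]])

```text
time: 4.85
tool_pos: [488.5, 106.1, 83.5]
tool_rot: [[-0.103, 0.995, 0.003], [0.995, 0.103, -0.0], [-0.0, 0.003, -1.0]]
force: [0.6, -0.3, 7.4]
width: 41.8
gripper_force: 60.5
```

Request:
servo_tool(increments=[[[0,0.003,0,0,0,0,0],[0,0.003,0,0,0,0,0],[0,0.003,0,0,0,0,0],[0,0.002,0,0,0,0,0],[0,0.001,0,0,0,0,0],[0,0,0,0,0,0,0],[0,0,0,0,0,0,0]]])

```text
time: 5.55
tool_pos: [487.9, 113.5, 83.6]
tool_rot: [[-0.105, 0.994, 0.003], [0.994, 0.105, -0.008], [-0.008, 0.002, -1.0]]
force: [-0.5, -22.4, 6.8]
width: 41.7
gripper_force: 60.6
```

The puck stopped at +29.3 mm of travel, about 32 mm from the track's middle, with 22 N. So the +y end is shallow and the −y end should be deep. I'll push it home on the −y pin.

Request:
servo_tool(increments=[[[0,-0.004,0,0,0,0,0],[0,-0.008,0,0,0,0,0],[0,-0.008,0,0,0,0,0],[0,-0.008,0,0,0,0,0],[0,-0.008,0,0,0,0,0],[0,-0.008,0,0,0,0,0],[0,-0.006,0,0,0,0,0],[0,-0.006,0,0,0,0,0],[0,-0.004,0,0,0,0,0],[0,0,0,0,0,0,0],[0,0,0,0,0,0,0]]])

```text
time: 6.65
tool_pos: [493.7, 58.2, 83.5]
tool_rot: [[-0.103, 0.995, 0.003], [0.995, 0.103, -0.0], [-0.001, 0.003, -1.0]]
force: [0.7, -0.0, 5.5]
width: 41.7
gripper_force: 60.5
```

Request:
servo_tool(increments=[[[0,-0.004,0,0,0,0,0],[0,-0.004,0,0,0,0,0],[0,-0.004,0,0,0,0,0],[0,-0.002,0,0,0,0,0],[0,0,0,0,0,0,0],[0,0,0,0,0,0,0]]])

```text
time: 7.25
tool_pos: [495.1, 44.7, 83.5]
tool_rot: [[-0.103, 0.995, 0.003], [0.995, 0.103, 0.0], [0.0, 0.003, -1.0]]
force: [0.2, 2.3, 6.3]
width: 42.0
gripper_force: 60.5
```

The puck is past the shallow stop (y≈49.9), so the −y end is deep. I'll push on to the post.

Request:
servo_tool(increments=[[[0,-0.004,0,0,0,0,0],[0,-0.004,0,0,0,0,0],[0,-0.003,0,0,0,0,0],[0,-0.002,0,0,0,0,0],[0,-0.002,0,0,0,0,0],[0,-0.002,0,0,0,0,0],[0,-0.001,0,0,0,0,0],[0,0,0,0,0,0,0],[0,0,0,0,0,0,0],[0,0,0,0,0,0,0]]])

```text
time: 8.25
tool_pos: [496.7, 29.5, 83.5]
tool_rot: [[-0.102, 0.995, 0.003], [0.995, 0.102, 0.004], [0.004, 0.003, -1.0]]
force: [1.4, 14.6, 7.3]
width: 41.8
gripper_force: 60.6
```

It is home against the post: 14.6 N at y=29.5, 84 mm from the other stop, as expected for a deep end. I'll slide back to the middle and lift.

Request:
servo_tool(increments=[[[0,0.008,0,0,0,0,0],[0,0.008,0,0,0,0,0],[0,0.008,0,0,0,0,0],[0,0.008,0,0,0,0,0],[0,0.008,0,0,0,0,0],[0,0.008,0,0,0,0,0],[0,0.004,0,0,0,0,0],[0,0,0,0,0,0,0],[0,0,0,0,0,0,0]]])

```text
time: 9.15
tool_pos: [491.5, 78.4, 83.5]
tool_rot: [[-0.103, 0.995, 0.003], [0.995, 0.103, -0.0], [-0.0, 0.003, -1.0]]
force: [0.0, -0.5, 6.6]
width: 42.0
gripper_force: 60.5
```

Request:
servo_tool(increments=[[[0,0,0,-0.008,0,0,0],[0,0,0,-0.015,0,0,0],[0,0,0,-0.02,0,0,0],[0,0,0,-0.025,0,0,0],[0,0,0,-0.03,0,0,0],[0,0,0,-0.03,0,0,0],[0,0,0,-0.03,0,0,0],[0,0,0,-0.03,0,0,0],[0,0,0,-0.03,0,0,0],[0,0,0,-0.03,0,0,0],[0,0,0,-0.03,0,0,0],[0,0,0,-0.03,0,0,0],[0,0,0,-0.02,0,0,0],[0,0,0,-0.01,0,0,0],[0,0,0,0,0,0,0]]])

```text
time: 10.65
tool_pos: [490.5, 78.3, 421.5]
tool_rot: [[-0.103, 0.995, 0.002], [0.995, 0.103, -0.0], [-0.0, 0.002, -1.0]]
force: [0.3, 0.4, -0.6]
width: 41.9
gripper_force: 60.8
```

Run:
```python
from rig import cams,manip
import cv2
s=cams.snapshot("side");cv2.imwrite("pics/s3.png",s["frame"])
st=manip.get_state();print(st["joint_pos"].round(1),st["tool_pos"].round(1),st["width"],st["force"].round(1))
```

```text
[-3.8  5.8 76.7 -0.  97.5 -9.7] [490.2  78.3 420.1] 41.984978132425475 [-0.9  0.7 -2. ]
```

View pics/s3.png

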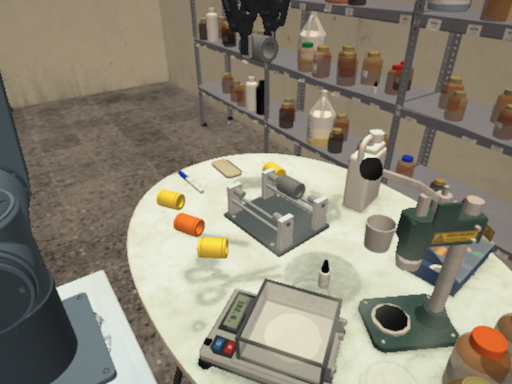

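The side view shows the gripper holding the puck at about (262,47), clear of the gauge. The other puck is still in place at (290,187). Next I'll yaw so the deep (−y) end points outward, then tilt it up.

Request:
servo_tool(increments=[[[0,0,0,-0.006,0,0,-0.08],[0,0,0,-0.006,0,0,-0.12],[0,0,0,-0.006,0,0,-0.13],[0,0,0,-0.006,0,0,-0.13],[0,0,0,-0.006,0,0,-0.13],[0,0,0,-0.006,0,0,-0.13],[0,0,0,-0.006,0,0,-0.13],[0,0,0,-0.006,0,0,-0.13],[0,0,0,-0.006,0,0,-0.13],[0,0,0,-0.006,0,0,-0.13],[0,0,0,0,0,0,-0.1],[0,0,0,0,0,0,-0.05],[0,0,0,0,0,0,0]]])

```text
time: 12.0
tool_pos: [490.1, 78.3, 478.6]
tool_rot: [[-0.997, 0.077, -0.003], [0.077, 0.997, 0.0], [0.003, -0.0, -1.0]]
force: [1.5, 0.3, -1.7]
width: 42.0
gripper_force: 60.7
```

Request:
servo_tool(increments=[[[0,-0.012,0,0,0,-0.06,0],[0,-0.022,0,0,0,-0.11,0],[0,-0.026,0,0,0,-0.13,0],[0,-0.026,0,0,0,-0.13,0],[0,-0.026,0,0,0,-0.13,0],[0,-0.026,0,0,0,-0.13,0],[0,-0.026,0,0,0,-0.13,0],[0,-0.026,0,0,0,-0.13,0],[0,-0.026,0,0,0,-0.13,0],[0,-0.026,0,0,0,-0.13,0],[0,-0.026,0,0,0,-0.13,0],[0,-0.02,0,0,0,-0.12,0],[0,-0.014,0,0,0,-0.11,0],[0,0,0,0,0,0,0],[0,0,0,0,0,0,0]]])

```text
time: 13.5
tool_pos: [696.5, 71.9, 669.9]
tool_rot: [[-0.144, 0.103, 0.984], [0.011, 0.995, -0.102], [-0.99, -0.004, -0.144]]
force: [-0.5, 0.7, -2.0]
width: 41.8
gripper_force: 60.8
```

Run:
```python
from rig import cams,manip
import cv2
s=cams.snapshot("side");cv2.imwrite("pics/s4.png",s["frame"])
st=manip.get_state();print(st["joint_pos"].round(1),st["tool_pos"].round(1),st["tool_rot"].round(3).tolist(),st["width"],st["force"].round(1))
```

```text
[ -0.8  -6.2  92.9 -23.9  12.6 -66.1] [696.6  71.6 669.8] [[-0.144, 0.103, 0.984], [0.012, 0.995, -0.103], [-0.99, -0.003, -0.144]] 42.35476605489393 [ 0.3  0.3 -0.2]
```

View pics/s4.png

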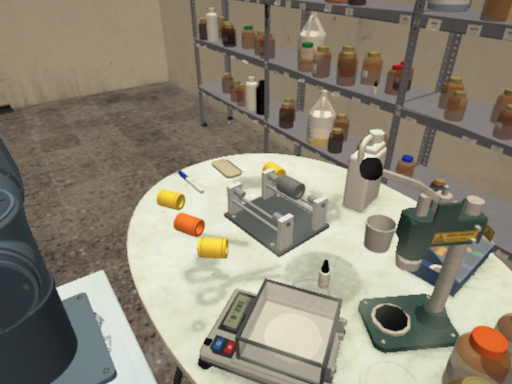

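The puck has left the side view and joint 5 hit its limit at 12.6° with 8.3° of tilt to go. The bystanders look unmoved. I'll raise the arm to free the wrist, then finish the tilt.

Request:
servo_tool(increments=[[[0,-0.015,0,0,0,0,0],[0,-0.025,0,0,0,0,0],[0,-0.025,0,0,0,0,0],[0,-0.025,0,0,0,0,0],[0,-0.025,0,0,0,0,0],[0,-0.02,0,0,0,0,0],[0,-0.01,0,0,0,0,0],[0,0,0,0,0,0,0],[0,0,0,0,0,-0.05,0],[0,0,0,0,0,-0.05,0],[0,0,0,0,0,-0.04,0],[0,0,0,0,0,0,0],[0,0,0,0,0,0,0]]])

```text
time: 14.85
tool_pos: [717.0, 69.8, 814.1]
tool_rot: [[-0.004, 0.104, 0.995], [-0.003, 0.995, -0.104], [-1.0, -0.004, -0.004]]
force: [-0.5, -0.2, -0.4]
width: 41.9
gripper_force: 60.8
```

Run:
```python
from rig import cams,manip
import cv2
from h import *
st=manip.get_state();print(st["joint_pos"].round(1),st["tool_pos"].round(1),st["tool_rot"].round(4).tolist(),st["width"],st["force"].round(1))
s=cams.snapshot("top");c=proj(s,st["tool_pos"]+6*st["tool_rot"][:,2]).astype(int);print(c)
x,y=np.maximum(c-50,0);cv2.imwrite("pics/t5.png",cv2.resize(s["frame"][y:y+100,x:x+100],None,fx=6,fy=6,interpolation=cv2.INTER_CUBIC))
```

```text
[ -1.   -4.1  77.9 -17.2  17.1 -73.8] [717.   69.8 814.1] [[-0.0042, 0.104, 0.9946], [-0.0034, 0.9946, -0.1041], [-1.0, -0.0038, -0.0038]] 41.90522027578785 [-0.5 -0.2 -0.4]
[291  -6]
```

View pics/t5.png

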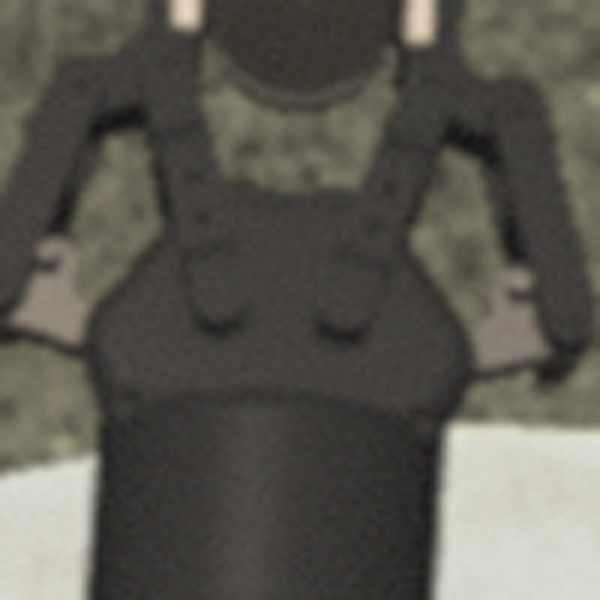

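The top view shows only the lower edge of the puck at the top of the crop (about (300,40)). The tool itself is vertical to within 0.3°. I'll swing the arm sideways with the puck upright so the top camera can see the mouth.

Request:
servo_tool(increments=[[[0,0,0.014,-0.003,-0.02,0,0],[0,0,0.0276,-0.0055,-0.038,0,0],[0,0,0.0276,-0.0055,-0.038,0,0],[0,0,0.0276,-0.0055,-0.038,0,0],[0,0,0.0276,-0.0055,-0.038,0,0],[0,0,0.0276,-0.0055,-0.038,0,0],[0,0,0.0276,-0.0055,-0.038,0,0],[0,0,0.0276,-0.0055,-0.038,0,0],[0,0,0.0276,-0.0055,-0.038,0,0],[0,0,0.0276,-0.0055,-0.038,0,0],[0,0,0.014,-0.003,-0.02,0,0],[0,0,0,0,0,-0.004,0],[0,0,0,0,0,0,0],[0,0,0,0,0,0,0],[0,0,0,0,0,0,0]]])

```text
time: 16.4
tool_pos: [643.3, 339.4, 814.9]
tool_rot: [[0.003, -0.273, 0.962], [-0.003, 0.962, 0.273], [-1.0, -0.004, 0.002]]
force: [0.0, -0.4, -1.3]
width: 42.0
gripper_force: 60.8
```

Run:
```python
from rig import cams,manip
import cv2
from h import *
st=manip.get_state();print(st["joint_pos"].round(1),st["tool_pos"].round(1),st["tool_rot"].round(4).tolist(),st["width"],st["force"].round(1))
s=cams.snapshot("top");g=st["tool_pos"]+6*st["tool_rot"][:,2];c=proj(s,g).astype(int);print(c)
x,y=np.maximum(c-50,0);cv2.imwrite("pics/t6.png",cv2.resize(s["frame"][y:y+100,x:x+100],None,fx=6,fy=6,interpolation=cv2.INTER_CUBIC))
for d in(-30,30):print(d,((proj(s,g+[0,0,d])-[x,y])*6).round())
```

```text
[ 21.7  -3.2  77.3 -20.8  16.9 -70.2] [643.3 339.4 814.9] [[0.0029, -0.2729, 0.962], [-0.0028, 0.962, 0.2729], [-1.0, -0.0035, 0.002]] 42.01054876120411 [ 0.  -0.4 -1.3]
[84 54]
-30 [357. 355.]
30 [248. 248.]
```

View pics/t6.png

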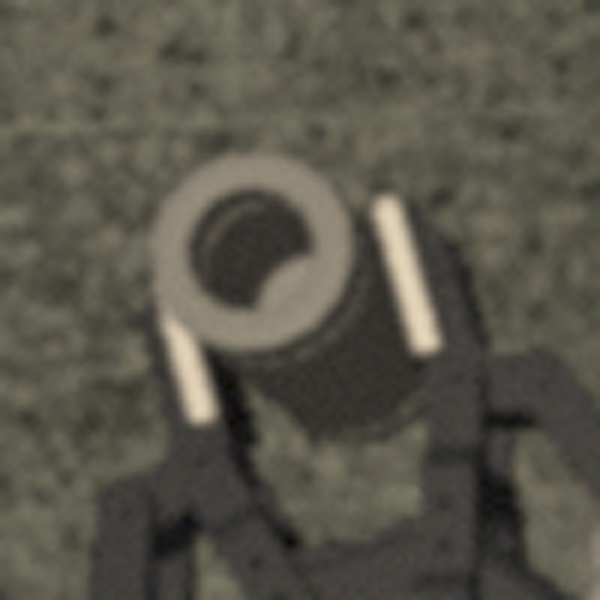

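The puck is upright: its top mouth at crop (252,252) matches the predicted (248,248), and the deep, dark bore faces up. Handing in.

```bash
python3 -c "
from rig import workorder;print(workorder.hand_in())"
```

```text
the job is handed in; nothing more can be done
None
```

I handed in the job with the near grey puck held still about 0.8 m above the table, its deep hole facing straight up. On the pins the −y end proved to be the deep one and went fully home to the post. The last side view, taken before the final raise, showed the other puck and nearby items in place.

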